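# Work the long tea stirrer out of its half-covered caddy and hold it over the pot

## Task

Grip the long wooden tea stirrer in the blue caddy and slide it gently back under the deep cover until you feel it press the sprung rubber stop, so that its handle end comes out from under the short lip. Then tilt the handle up through the opening, draw the stirrer out, and finish holding it still in the gripper with the tip of its blade above the open mouth of the steel pot, whole stirrer clear of caddy and pot. Do not disturb the mugs, jars and carton, and do not ram the stop.

Things in the scene. Friction and masses are not known exactly. Their poses are not given: they have to be found in the camera images.
- caddy: Blue stirrer caddy, fixed, 298 long (its x) x 158 wide x 65 mm high; origin at table height, mid-width; +x points to the deep-cover end. Floor 5 mm thick; inside x = -140 to +150 mm, y = -75 to +75 mm. Full-width white covers, underside 61 and top 65 mm above the table: short lip over x = -140 to -115 mm, deep cover over x = +15 to +150 mm.
- opening (a point): Centre of the caddy's opening between the two covers, level with their top (65 mm); axes as the caddy's. Open to the sky over x = -115 to +15 mm in the caddy's frame (130 x 150 mm): too short for the stirrer to come out level.
- stirrer_mid (a point): Middle of the 220 mm wooden stirrer, half-way up, 8 mm above the caddy floor at the start. +x points to the blade end (under the deep cover), -x to the handle end (under the lip). Handle 16 x 16 mm, 150 mm long; blade 34 wide, 8 mm thick, the last 70 mm, on the same centre line. 60 to 130 g, balances near the middle. Lies within 0.06 rad of the caddy's length.
- blade_tip (a point): Centre of the stirrer's blade end, on its centre line, 110 mm from the middle along +x; axes as the stirrer's.
- handle_end (a point): Centre of the stirrer's handle end, 110 mm from the middle along -x.
- cushion (a joint): Travel (m) of the sprung rubber cushion that is the stop: 0 free, grows as it is pressed towards the caddy's +x, ends hard at 0.012. Spring 1 N per mm; 2 to 8 mm is a good press. Its upright face, hidden under the deep cover, spans the width; free, it stands somewhere between x = +120 and +132 mm in the caddy's frame, 22 to 44 mm beyond the blade tip at the start.
- pot: Open steel pot, fixed, outside radius 80 mm at the rim, 110 mm high, with two small side handles near the rim along its +-y (to about 115 mm from the axis); origin at the centre of its underside on the table.
- pot_rim (a point): Centre of the pot's mouth, at rim height, 110 mm above the table.
- mug0: Bystander: upturned glass mug on the lilac tray at the back, 80 mm wide, 92 mm high, origin at the underside.
- mug1: Bystander: as mug0.
- mug2: Bystander: as mug0.
- tea_jar: Bystander: brown jar with red lid, 84 mm wide, 120 mm high, at the back; origin at the underside.
- sugar_jar: Bystander: pale jar with brass lid, 96 mm wide, 140 mm high, at the back; origin at the underside.
- tea_carton: Bystander: red carton 75 x 150 x 75 mm, at the back right; origin at the underside.
Not all that is in view belongs to the job. Of the things that look like the part that bears stirrer_mid, the largest one is meant.

How it is judged (in metres and radians):
On the way, in this order (a step that is already met when the one before it is completed fails the run):
1. the stirrer is pushed back until it presses the sprung stop by 2 mm or more (value of joint cushion above 0.002 m and x of blade_tip in the frame of caddy above 0.117 m), for 0.1 s.
2. the gripper has drawn the whole stirrer out: both its ends above the covers (height (world z) of each of blade_tip, handle_end above 0.075 m and contact force between the fingers and stirrer above 1 N), for 0.2 s.
At the end, for the whole second after the job is handed in: The gripper still holds the stirrer, still (under 30 mm/s), its blade tip within 75 mm of the pot's axis seen from above and 5 mm or more above the rim, its handle end more than 110 mm above the table, the stirrer touching neither pot nor caddy (horizontal distance between blade_tip and pot_rim below 0.075 m and z of blade_tip in the frame of pot_rim above 0.005 m and height (world z) of handle_end above 0.11 m and contact force between the fingers and stirrer above 1 N and contact force between stirrer and caddy below 0.1 N and contact force between stirrer and pot below 0.1 N and linear speed of stirrer below 0.03 m/s); the arm keeps its last pose, push and grip.
It fails at once if the stop is rammed (cushion pressed more than 11.5 mm) (value of joint cushion above 0.0115 m).
It fails at once if a mug, jar or the carton is moved by more than 30 mm (distance of any of mug0, mug1, mug2, tea_jar, sugar_jar, tea_carton from where it was at the start of the episode above 0.03 m).
It also fails if it takes over 58 s, if anything falls off the work surface, if the arm or the gripper's body presses on something with over 40 N, if the wrist force passes 120 N, or if a joint passes its speed limit or range.

## Robot

A 7-joint arm with a two-finger parallel gripper is mounted at the origin on the work surface. World frame = base frame: x ahead of the robot, y to its left, z up, the work surface at z = 0. Lengths are in mm, angles in rad, forces in N, time in s.
With the tool pointing down it reaches from about 400 to 850 mm from the base axis. Payload 10.4 kg.
Tool frame: the origin (TCP) lies at the very end of the fingers, on their centre line; the grasp point (between the pads) lies 19 mm behind it; z points along the fingers, x is the direction in which the jaws open and shut, and the axes are right-handed (so a half turn about z gives the same grasp; the last joint's range is limited). The gripper opens to 85 mm and grips with 20 to 120 N. Pads are 22 mm wide; open, the fingers measure 114 mm over their backs; the gripper's body (76 mm by 85 mm) begins 54 mm behind the grasp point. The pads swing forward as they close: fully open they stand 13 mm farther back than shut.
Start: joints at [-1.288, 0.332, -0.065, 1.46, 0.022, 1.35, -0.088], TCP at [188.147, 596.03, 231.338] pointing down, gripper open.
Joint ranges: [-2.6, 2.6], [-0.5, 2.12], [-1.47, 1.34], [0.16, 2.42], [-1.27, 4.41], [0.06, 2.06], [-2.6, 2.6]. Speed limits (rad/s): [2.22, 2.22, 2.79, 2.79, 3.14, 3.14, 3.14].

## Interface

Orientations are given as a unit quaternion [x, y, z, w].
In Python, from workcell import * gives the robot as it stands.
- The arm moves only by the tool play_rows, never from a script. Its argument "targets" is a list of rows, each a list of 4 numbers: the shift along the tool's x, y, z as a fraction of full scale, then the turn about the tool's z as a fraction of full scale. In form: [[x, y, z, yaw], ...]. A call has 1 to 20 rows; each row is the pose to reach, as a shift and turn from the pose commanded when the call began, along the tool's axes at that moment; what a row does not reach only later rows make up. Full scale, the value 1, is 0.1 m for a shift and 30 degrees for a turn. A row lasts 1/12 s, in which the tool goes at most 41.7 mm and 7.16 degrees, less where a joint would pass 70% of its speed; a pose out of reach is approached as far as the arm can. A call with a number of a shift or a turn outside -1 to 1 is refused whole. A call with a gripper value outside its range is refused whole. "gripper" is the closure, from 0 (fully open) to 1 (shut), set as the call begins (left out, the last holds). The fingers move at their own pace and stop on an object; "force" is the grip in N (left out, the last holds). Time passes only in rows, so rows that repeat a pose let the fingers close. It gives the time, the measured TCP pose, the force and the opening at its end, in the units of the state.
- state(): the state, without advancing time (a new reading comes with each control period).
- snapshot(name): name is "side" or "top" or "wrist"; returns a dict with "pixels" (400x640x3 uint8, blue, green, red), "depth" (400x640 float32, mm along the optical axis (not along the pixel's ray), 0 where there is no reading), "camera_matrix" (3x3 intrinsics, pixels), "k1" (the pictures are not rectified: a ray, as slopes to the right and down, at radius r is drawn at 1 + k1 r^2 times it, then the intrinsics apply), "world_from_camera" (4x4, takes a point from camera to world coordinates); the wrist camera has in their place "mount" (4x4, takes a point from camera to tool coordinates, whose origin is the TCP and whose axes are the tool frame's). Camera axes: x right, y down, z forward; pixel columns grow to the right and rows downward; lengths in mm; the calibration is good to about 2 mm. A picture is of the moment at which its call begins: read the wrist's pose just before it.
- hand_in(): hands the job in, once; it reports no verdict.
The state is a dict: "clock": time; "qpos": joint angles; "qvel": joint speeds; "tau": joint torques, N m; "eef_pos": TCP position; "eef_rot": TCP orientation; "ft_force": force on the tool from outside, world axes, zero at the start; "wrist_torque": the same for the moment, N m; "gripper_width": opening from 0.0 (shut) to 1.0 (fully open).
Only numpy, scipy, OpenCV 4.12 (cv2) and the standard library are available. Lean on these libraries where they do the work, as an engineer would, in place of code of your own. Each camera call takes 0.05 s, during which the arm holds its last target.

## Working session

There is one attempt and no reset: what is moved stays moved. The work goes in short steps, Python scripts to look and compute and a tool call to move; the robot and the scene stay as the last step left them, time stands still between calls to the robot, and variables do not carry over. Pictures are saved under pics/ and viewed, and the job is handed in when it is done.

Besides the shell and the picture viewer there is one more tool, called after "Request:" in YAML: its name, and indented under it one key for each argument. play_rows: Moves the arm, as the interface text tells. Its arguments: {"type":"object","properties":{"targets":{"type":"array"},"gripper":{"type":"number"},"force":{"type":"number"}},"required":["targets"]}

```bash
ls; mkdir -p pics; cat > h.py <<'E'
from workcell import *
import numpy as np, cv2
from scipy.spatial.transform import Rotation as R
E
python3 - <<'E'
from h import *
import pickle
print(state())
for n in ("side","top","wrist"):
    s=snapshot(n); cv2.imwrite(f"pics/{n}0.png",s["pixels"]); pickle.dump(s,open(f"{n}0.pkl","wb"))
    print(n,s["camera_matrix"],s["k1"],s.get("world_from_camera",s.get("mount")))
E
```

```text
pics
{'clock': 0.0, 'qpos': array([-1.28760133,  0.33288785, -0.06469706,  1.46095004,  0.02160067,
        1.34989855, -0.08848133]), 'qvel': array([ 0.00230755, -0.00047462,  0.00050967, -0.00134246,  0.0006048 ,
       -0.00098929,  0.00141145]), 'tau': array([-8.39504137e-04, -6.25450373e+01,  4.87658079e-02, -3.91606307e+01,
        1.62073423e-02,  9.84915532e-03, -3.71363262e-05]), 'eef_pos': array([188.0501113 , 595.64047592, 230.50178486]), 'eef_rot': array([ 8.06540520e-01,  5.91178369e-01, -5.63038519e-04,  4.55361721e-04]), 'ft_force': array([-0.22726143, -0.96091251,  1.18976076]), 'wrist_torque': array([-0.04758103, -0.02501219, -0.01724771]), 'gripper_width': 0.9991584715246975}
side [[418.95785673   0.         321.8042113 ]
 [  0.         418.95785673 202.53175133]
 [  0.           0.           1.        ]] -0.06783063683514008 [[ 8.84500054e-01 -3.51736072e-01  3.06498597e-01  1.38595975e+02]
 [-4.66325268e-01 -6.46605157e-01  6.03690745e-01 -8.10112524e+02]
 [-1.41562381e-02 -6.76892537e-01 -7.35945714e-01  9.86230590e+02]
 [ 0.00000000e+00  0.00000000e+00  0.000000
[... 171 characters left out ...]
926294 [[ 4.45198857e-03 -9.87786936e-01  1.55747068e-01  3.49482997e+02]
 [-9.99911692e-01 -6.34754565e-03 -1.16755151e-02 -4.35654560e+01]
 [ 1.25215329e-02 -1.55681335e-01 -9.87727965e-01  1.26600741e+03]
 [ 0.00000000e+00  0.00000000e+00  0.00000000e+00  1.00000000e+00]]
wrist [[360.36345675   0.         327.08219114]
 [  0.         360.36345675 200.67064507]
 [  0.           0.           1.        ]] -0.0006863102907771697 [[ 9.99999613e-01 -4.29931961e-04 -7.67282897e-04  1.58443571e+00]
 [ 6.34416579e-04  9.56812963e-01  2.90703547e-01 -7.38452933e+01]
 [ 6.09163476e-04 -2.90703921e-01  9.56812865e-01 -1.43288700e+02]
 [ 0.00000000e+00  0.00000000e+00  0.00000000e+00  1.00000000e+00]]
```

View pics/top0.png

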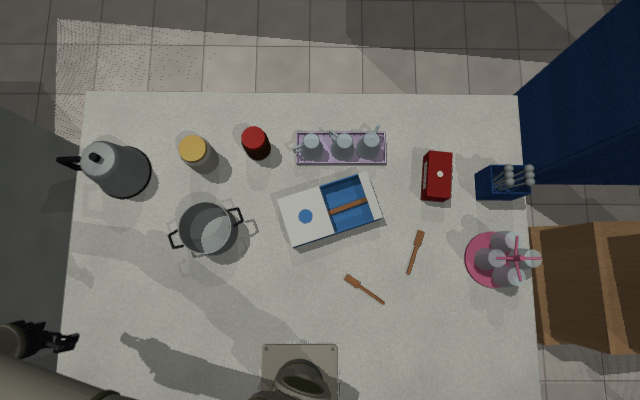

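View pics/side0.png

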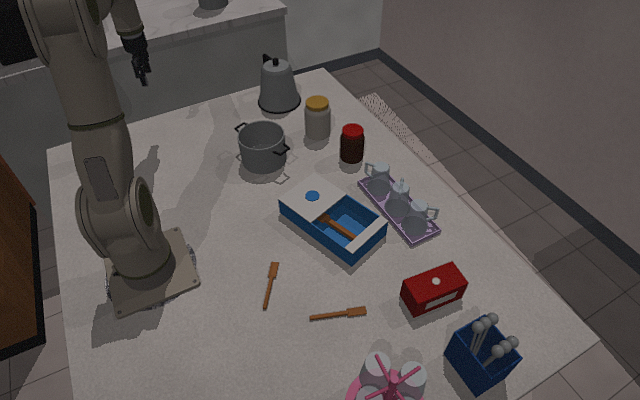

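View pics/wrist0.png

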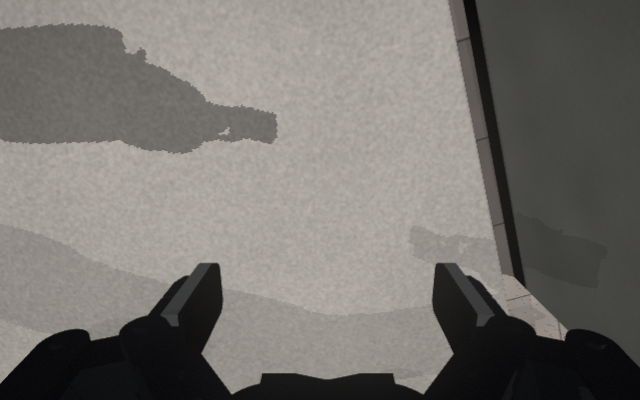

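```bash
cat >> h.py <<'E'
import pickle
def rays(s,uv,T=None):
    uv=np.asarray(uv,float).reshape(-1,2); K=s["camera_matrix"]
    d=np.stack([(uv[:,0]-K[0,2])/K[0,0],(uv[:,1]-K[1,2])/K[1,1]],1)
    n=d.copy()
    for _ in range(10): n=d/(1+s["k1"]*(n**2).sum(1,keepdims=True))
    T=s["world_from_camera"] if T is None else T
    D=np.c_[n,np.ones(len(n))]
    return T[:3,3],D@T[:3,:3].T,n
def plane(s,uv,z,T=None):
    o,D,_=rays(s,uv,T); return o+D*((z-o[2])/D[:,2])[:,None]
def cloud(s,T=None):
    h,w=s["depth"].shape; v,u=np.mgrid[:h,:w]
    o,D,_=rays(s,np.stack([u.ravel(),v.ravel()],1),T)
    return (o+D*s["depth"].ravel()[:,None]).reshape(h,w,3)
def wristT(st,s):
    T=np.eye(4); T[:3,:3]=R.from_quat(st["eef_rot"]).as_matrix(); T[:3,3]=st["eef_pos"]
    return T@s["mount"]
E
python3 - <<'E'
from h import *
for n in ("top","side"):
    s=pickle.load(open(n+"0.pkl","rb")); P=cloud(s); ok=s["depth"]>0
    print(n,"table z",np.median(P[...,2][ok&(P[...,0]>300)&(P[...,0]<800)&(abs(P[...,1])<400)]))
    roi=ok&(P[...,0]>400)&(P[...,0]<720)&(P[...,1]>-280)&(P[...,1]<130)
    m=roi&(abs(P[...,2]-65)<6)
    k,lab,st,_=cv2.connectedComponentsWithStats(m.astype(np.uint8))
    for i in range(1,k):
        if st[i,4]>80:
            q=P[lab==i]; print(i,st[i],q.mean(0), cv2.minAreaRect(q[:,:2].astype(np.float32)))
    hsv=cv2.cvtColor(s["pixels"],cv2.COLOR_BGR2HSV)
    br=(hsv[...,0]<20)&(hsv[...,1]>90)&(hsv[...,2]>60)
    k,lab,st,c=cv2.connectedComponentsWithStats(br.astype(np.uint8))
    for i in range(1,k):
        if st[i,4]>60: print("brown",st[i],c[i],np.median(P[lab==i],0))
    x,y,w,h=(260,160,140,100) if n=="top" else (240,150,180,180)
    f=5 if n=="top" else 3
    cv2.imwrite(f"pics/{n}crop.png",cv2.resize(s["pixels"][y:y+h,x:x+w],None,fx=f,fy=f,interpolation=cv2.INTER_CUBIC))
E
```

```text
top table z 0.17990565859759045
7 [358 171  25  50 450] [ 572.47423801 -218.84617667   63.60548294] ((573.5518188476562, -218.5955352783203), (156.79978942871094, 30.642484664916992), 18.083093643188477)
17 [ 277  186   59   62 2183] [504.47714213 -16.29685462  63.66888239] ((506.40069580078125, -17.29332733154297), (158.63491821289062, 141.86109924316406), 18.641155242919922)
brown [241 126  24  23 432] [252.7337963  137.11342593] [741.13107941 146.13488921 117.985805  ]
brown [ 427  151   25   48 1052] [439.19201521 174.19771863] [ 639.95940508 -438.03242544   73.29115292]
brown [328 197  39  18 182] [347.05494505 205.9010989 ] [ 544.62604244 -150.35539994   19.42087943]
brown [ 529  221  111  134 6953] [585.84654106 275.21400834] [  347.8023579  -1039.42883584  -107.8638721 ]
brown [407 230  17  44 209] [415.49760766 248.29186603] [ 420.03586917 -373.34283444    7.9718666 ]
brown [557 235  27   8  80] [568.6375 238.6125] [  459.00187666 -1032.48597796  -235.69390527]
brown [344 274  41  30 197] [360.73604061 286.79695431] [ 292.36413144 -184.24597954    8.21915886]
side table z 1.
[... 259 characters left out ...]
572.7039794921875, -203.31053161621094), (161.85804748535156, 65.06301879882812), 16.951091766357422)
brown [306  95  23  17 235] [316.55744681 102.57446809] [699.32682502 318.54188394 139.79799391]
brown [342 123  22  17 228] [352.4122807  130.20175439] [741.93740953 143.28147433 120.01254222]
brown [320 214  37  25 204] [337.21078431 226.16666667] [ 537.15321167 -121.01687898   19.69083206]
brown [ 403  261   65   43 1186] [434.76559865 281.87436762] [ 640.73899583 -439.79760177   74.39693872]
brown [263 262  16  47 239] [270.42259414 280.58995816] [ 292.68789199 -187.83266087    8.16748675]
brown [310 306  57  14 303] [342.26072607 312.83828383] [ 422.48555652 -374.31803678    8.4104223 ]
```

View pics/topcrop.png

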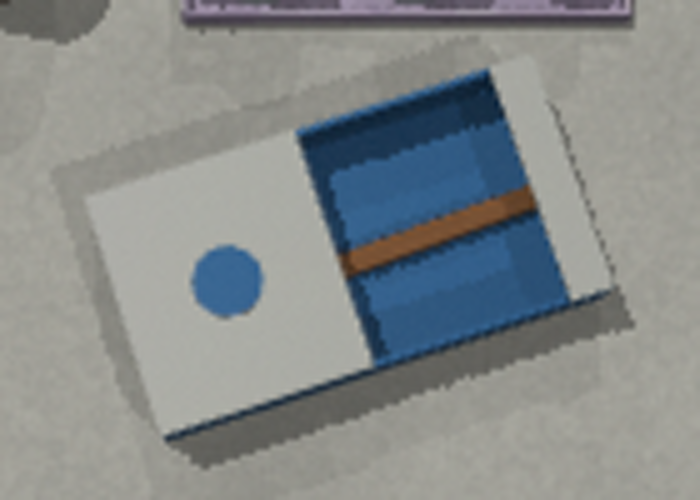

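The stirrer candidates in the top view are the one in the caddy at (347,206) and the two short ones on the table at (415,248) and (361,287). The one meant is in the caddy, because its ends run under the white covers and the two loose ones are smaller. The crop confirms that it lies along the caddy, with the deep cover (blue dot) on the image left.

```bash
python3 - <<'E'
from h import *
for n in ("top","side"):
    s=pickle.load(open(n+"0.pkl","rb")); P=cloud(s); ok=s["depth"]>0
    hsv=cv2.cvtColor(s["pixels"],cv2.COLOR_BGR2HSV)
    roi=ok&(P[...,0]>400)&(P[...,0]<660)&(P[...,1]>-260)&(P[...,1]<80)
    m=roi&(abs(P[...,2]-65)<4.5)
    v,u=np.nonzero(m); Q=plane(s,np.c_[u,v],65)
    r=cv2.minAreaRect(Q[:,:2].astype(np.float32)); print(n,r)
    br=roi&(hsv[...,0]<20)&(hsv[...,1]>90)&(hsv[...,2]>60)
    v,u=np.nonzero(br); Q=plane(s,np.c_[u,v],21)[:,:2]
    l=cv2.fitLine(Q.astype(np.float32),cv2.DIST_L2,0,.01,.01).ravel(); print("stir",l,Q.mean(0),np.degrees(np.arctan2(l[1],l[0])))
    # caddy frame
    a=np.radians(90+18.4); ex=np.array([np.cos(a),np.sin(a)]); ey=np.array([-ex[1],ex[0]])
    d=Q-np.array(r[0]); print("stir in caddy x",(d@ex).min(),(d@ex).max(),"y",(d@ey).min(),(d@ey).max())
    bl=roi&(abs(hsv[...,0].astype(int)-105)<12)&(hsv[...,1]>120)&(abs(P[...,2]-65)<5)
    # lid edges
    v,u=np.nonzero(m&(hsv[...,1]<60)); Q=plane(s,np.c_[u,v],65)[:,:2]-np.array(r[0]); X=Q@ex; Y=Q@ey
    print(np.percentile(X[X<-60],[1,99]),np.percentile(X[X>0],[1,99]),np.percentile(Y,[1,99]))
E
```

```text
top ((530.8109130859375, -91.21636962890625), (157.9197998046875, 297.49261474609375), 18.599105834960938)
stir [ 3.5484752e-01 -9.3492419e-01  5.4466394e+02 -1.5065877e+02] [ 544.66397055 -150.65876248] -69.2159
stir in caddy x -126.81956849805444 4.355185527713482 y -4.065248888410732 14.613010135361879
[-148.55083727 -120.00885692] [ 11.74353331 147.44837018] [-77.21805765  77.69335199]
side ((533.1304931640625, -91.9010009765625), (161.63726806640625, 301.53692626953125), 18.626893997192383)
stir [ 3.72486144e-01 -9.28037763e-01  5.36149170e+02 -1.24492615e+02] [ 536.14916866 -124.49261268] -68.130974
stir in caddy x -97.3955782499565 25.155461045562234 y -5.93292302338556 27.91131417490201
[-148.81458118 -119.12774624] [ 10.94234338 149.39006805] [-79.1360483   77.52202422]
```

Request:
play_rows:
  targets:
    - [-0.25,0.23,0,0]
    - [-0.5,0.46,0,0]
    - [-0.75,0.7,0,0]
    - [-1,0.93,0,0]
  gripper: 0
  force: 20

```text
clock: 0.48
eef_pos: [247.2, 471.0, 230.9]
eef_rot: [0.807, 0.591, -0.0, 0.0]
ft_force: [1.5, -0.1, 0.1]
gripper_width: 0.998
```

Request:
play_rows:
  targets:
    - [-0.25,0.23,0,0]
    - [-0.5,0.46,0,0]
    - [-0.75,0.7,0,0]
    - [-1,0.93,0,0]

```text
clock: 0.82
eef_pos: [305.8, 347.5, 231.2]
eef_rot: [0.807, 0.591, -0.0, -0.0]
ft_force: [0.8, 0.1, -0.8]
gripper_width: 1.002
```

Request:
play_rows:
  targets:
    - [-0.25,0.23,0,0]
    - [-0.5,0.46,0,0]
    - [-0.75,0.7,0,0]
    - [-1,0.93,0,0]

```text
clock: 1.15
eef_pos: [364.3, 224.2, 231.3]
eef_rot: [0.807, 0.591, 0.0, -0.0]
ft_force: [1.5, 0.2, 0.4]
gripper_width: 1.001
```

Request:
play_rows:
  targets:
    - [-0.25,0.23,0,0]
    - [-0.5,0.46,0,0]
    - [-0.75,0.7,0,0]
    - [-1,0.93,0,0]

```text
clock: 1.48
eef_pos: [422.8, 100.8, 231.3]
eef_rot: [0.807, 0.591, 0.0, -0.0]
ft_force: [0.6, 0.4, 0.5]
gripper_width: 1.002
```

Request:
play_rows:
  targets:
    - [-0.25,0.23,0,0.2]
    - [-0.5,0.46,0,0.4]
    - [-0.75,0.7,0,0.6]
    - [-1,0.93,0,0.8]
    - [-1,0.93,0,0.86]
    - [-1,0.93,0,0.86]

```text
clock: 1.98
eef_pos: [481.2, -22.6, 231.1]
eef_rot: [0.919, 0.394, -0.0, 0.0]
ft_force: [-0.5, 0.5, -0.0]
gripper_width: 1.002
```

```bash
cat >> h.py <<'E'
def rel(target,yaw_deg=None,st=None):
    st=st or state(); M=R.from_quat(st["eef_rot"]).as_matrix()
    d=M.T@(np.array(target)-st["eef_pos"])
    a=np.degrees(np.arctan2(M[1,0],M[0,0]))
    print("tcp",st["eef_pos"].round(1),"yaw",round(a,2),"rel",(d/100).round(3),"turn",None if yaw_deg is None else round(-(yaw_deg-a)/30,3),"ft",st["ft_force"].round(1),"t",st["clock"])
E
python3 -c "
from h import *
rel([555,-178,231],20.8)"
```

```text
tcp [481.2 -22.6 231.1] yaw 46.37 rel [-6.160e-01  1.606e+00  1.000e-03] turn 0.852 ft [-0.5  0.5 -0. ] t 1.9833
```

Request:
play_rows:
  targets:
    - [-0.1,0.25,0,0.2]
    - [-0.2,0.5,0,0.4]
    - [-0.3,0.75,0,0.6]
    - [-0.4,1,0,0.8]
    - [-0.4,1,0,0.85]
    - [-0.4,1,0,0.85]

```text
clock: 2.48
eef_pos: [526.3, -118.6, 230.9]
eef_rot: [0.983, 0.183, -0.001, 0.0]
ft_force: [0.0, 0.9, -0.2]
gripper_width: 1.0
```

```bash
python3 - <<'E'
from h import *
rel([555,-178,231],20.8)
st=state(); s=snapshot("wrist"); cv2.imwrite("pics/w1.png",s["pixels"]); pickle.dump((st,s),open("w1.pkl","wb"))
E
```

```text
tcp [ 526.3 -118.6  230.9] yaw 21.14 rel [ 0.054  0.658 -0.002] turn 0.011 ft [ 0.   0.9 -0.2] t 2.4833
```

View pics/w1.png

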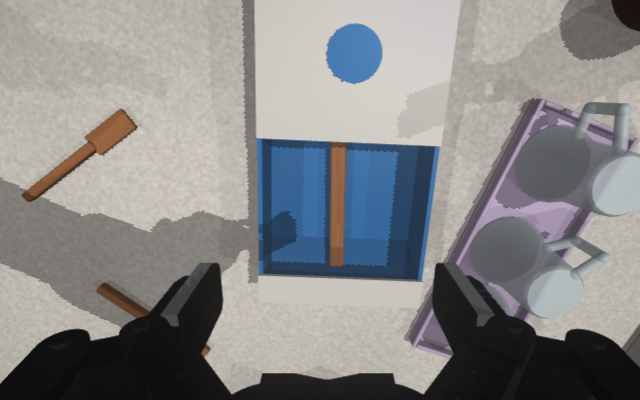

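```bash
python3 - <<'E'
from h import *
st,s=pickle.load(open("w1.pkl","rb")); T=wristT(st,s); P=cloud(s,T)
im=s["pixels"]; cv2.imwrite("pics/w1c.png",cv2.resize(im[120:320,240:460],None,fx=3,fy=3,interpolation=cv2.INTER_CUBIC))
hsv=cv2.cvtColor(im,cv2.COLOR_BGR2HSV)
ok=s["depth"]>0
v,u=np.mgrid[:400,:640]
m=ok&(abs(P[...,2]-65)<5)&(u>240)&(u<470)&(v<310)
a=np.radians(108.6); O=np.array([532.8,-96.1]); ex=np.array([np.cos(a),np.sin(a)]); ey=np.array([-ex[1],ex[0]])
print("cover z",np.median(P[m][:,2]))
def cad(uv,z):
    q=plane(s,uv,z,T)[:,:2]-O; return np.c_[q@ex,q@ey]
# hand edges via saturation: covers vs blue at cols
sat=hsv[...,1].astype(int)
for c in (280,300,360,380,400):
    col=sat[:,c]; b=[i for i in range(121,300) if (col[i]>110)!=(col[i-1]>110)]; print(c,b,cad([[c,i-.5] for i in b],65).round(1).tolist())
for r in (160,180,200,220,240,260):
    row=sat[r]; b=[i for i in range(245,450) if (row[i]>110)!=(row[i-1]>110)]; print(r,[b[0],b[-1]],cad([[i-.5,r] for i in (b[0],b[-1])],65).round(1).tolist())
br=ok&(hsv[...,0]<20)&(hsv[...,1]>90)&(u>300)&(u<380)&(v>120)&(v<280)
v_,u_=np.nonzero(br); print("rows",v_.min(),v_.max())
pts=[]
for r in range(146,264,4):
    uu=u_[v_==r]; q=cad([[uu.min()-.5,r],[uu.max()+.5,r]],21); pts.append([*q.mean(0),q[1,1]-q[0,1]])
pts=np.array(pts); f=np.polyfit(pts[:,0],pts[:,1],1); print("line y=",f,"width",np.median(pts[:,2]),pts[[0,-1]])
print("end z21",cad([[337,v_.max()+.5]],21),"z5",cad([[337,v_.max()+.5]],5),"depth z",P[v_.max()-3,337],P[v_.max()-8,337])
E
```

```text
cover z 65.70850570475443
280 [140, 274] [[14.7, 54.1], [-112.6, 53.4]]
300 [141, 275] [[14.6, 37.1], [-112.9, 34.3]]
360 [144, 277] [[14.3, -14.3], [-112.5, -23.2]]
380 [145, 278] [[14.2, -31.4], [-112.7, -42.4]]
400 [146, 279] [[14.1, -48.6], [-112.9, -61.7]]
160 [258, 437] [[-3.9, 73.5], [2.9, -81.5]]
180 [258, 435] [[-21.7, 73.7], [-14.9, -82.1]]
200 [258, 432] [[-40.1, 73.9], [-33.3, -81.8]]
220 [258, 429] [[-59.2, 74.2], [-52.4, -81.5]]
240 [259, 427] [[-78.9, 73.5], [-72.1, -82.1]]
260 [259, 424] [[-99.3, 73.7], [-92.5, -81.8]]
rows 142 265
line y= [0.03546167 2.8305821 ] width -14.654419289155186 [[   4.97093272    2.82418652  -14.67192096]
 [-120.11970443   -1.58820106  -14.02645002]]
end z21 [[-124.24578575   -2.88323505]] z5 [[-132.40142445   -3.72048074]] depth z [ 573.5078272  -208.79088407   21.56892169] [ 571.03857102 -202.64564408   23.0323054 ]
```

View pics/w1c.png

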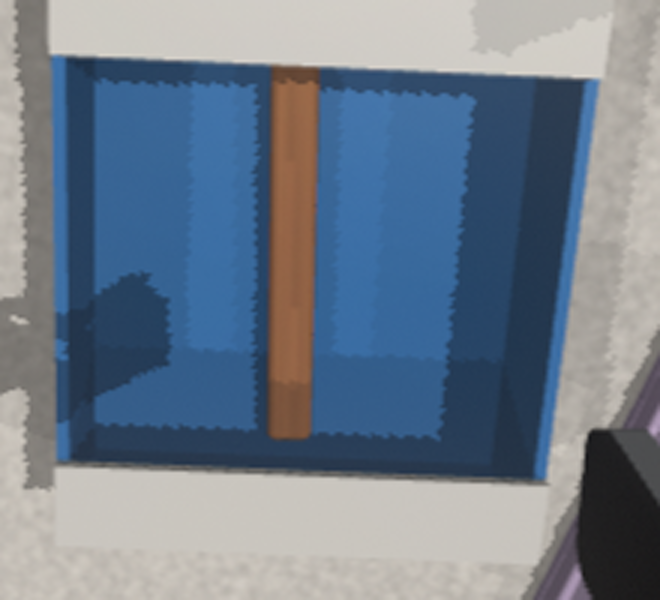

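The wrist view shows the stirrer at columns 330–344. Its handle end is at row 265 under the lip, at caddy x ≈ -124, so the blade tip is at about +96. The walls are about 4 mm off the top view's estimate. I'll approach between the two estimates and re-check lower down.

Request:
play_rows:
  targets:
    - [0.03,0.22,0.1,0]
    - [0.06,0.44,0.3,0]
    - [0.095,0.65,0.6,0.015]
    - [0.095,0.65,0.9,0.015]
    - [0.095,0.65,1.0,0.015]
    - [0.095,0.65,1.0,0.015]
  gripper: 0.4

```text
clock: 3.03
eef_pos: [557.1, -173.3, 128.7]
eef_rot: [0.983, 0.182, -0.002, -0.001]
ft_force: [0.6, 0.6, 0.3]
gripper_width: 0.602
```

```bash
python3 - <<'E'
from h import *
rel([558.7,-176,8],20.6)
st=state(); s=snapshot("wrist"); cv2.imwrite("pics/w2.png",s["pixels"]); pickle.dump((st,s),open("w2.pkl","wb")); print(st["gripper_width"])
E
```

```text
tcp [ 557.1 -173.3  128.7] yaw 20.93 rel [0.01  0.035 1.207] turn 0.011 ft [0.6 0.6 0.3] t 3.0333
0.6019182781716722
```

View pics/w2.png

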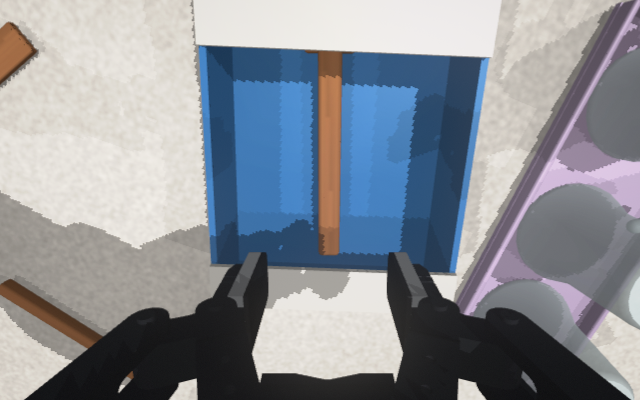

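```bash
python3 - <<'E'
from h import *
st,s=pickle.load(open("w2.pkl","rb")); T=wristT(st,s)
M=R.from_quat(st["eef_rot"]).as_matrix()
def tool(uv,z): return (plane(s,uv,z,T)-st["eef_pos"])@M
hsv=cv2.cvtColor(s["pixels"],cv2.COLOR_BGR2HSV); v,u=np.mgrid[:400,:640]
br=(hsv[...,0]<20)&(hsv[...,1]>90)&(u>300)&(u<360)&(v>45)&(v<262)
v_,u_=np.nonzero(br); print(v_.max())
for r in (60,120,180,240): 
    uu=u_[v_==r]; print(r,uu.min(),uu.max(),tool([[uu.min()-.5,r],[uu.max()+.5,r]],21).round(1)[:,:2].tolist())
print("handle end",tool([[329,v_.max()+.5]],21)); print("lip edge z65",tool([[329,268]],65)," deep",tool([[329,51]],65)); print("walls z65 row200",tool([[208,200],[467,200]],65))
E
```

```text
254
60 318 341 [[-5.2, -94.5], [10.5, -94.5]]
120 319 340 [[-4.8, -56.3], [10.2, -56.2]]
180 319 339 [[-5.1, -14.2], [9.9, -14.2]]
240 319 338 [[-5.5, 32.1], [9.6, 32.1]]
handle end [[  2.46180038  44.0378557  107.57253527]]
lip edge z65 [[ 2.20165961 32.57032677 63.61233745]]  deep [[  2.08737972 -95.59664354  64.05270393]]
walls z65 row200 [[-70.5541498  -12.5381969   64.07128401]
 [ 84.87239829 -12.60790545  63.42182345]]
```

Request:
play_rows:
  targets:
    - [0.02,0,0.2,0.01]
    - [0.02,0.02,0.4,0.01]
    - [0.02,0.02,0.6,0.01]
    - [0.02,0.02,0.8,0.01]
    - [0.02,0.02,0.95,0.01]
    - [0.02,0.02,1.0,0.01]
    - [0.02,0.02,1.0,0.01]

```text
clock: 3.67
eef_pos: [561.8, -175.6, 32.0]
eef_rot: [0.984, 0.178, 0.0, -0.0]
ft_force: [-0.9, -0.4, -0.2]
gripper_width: 0.601
```

```bash
python3 - <<'E'
from h import *
rel([558.7,-176,8],20.6)
st=state(); s=snapshot("wrist"); cv2.imwrite("pics/w3.png",s["pixels"])
E
```

```text
tcp [ 561.8 -175.6   32. ] yaw 20.55 rel [-0.031 -0.007  0.24 ] turn -0.002 ft [-0.9 -0.4 -0.2] t 3.6667
```

View pics/w3.png

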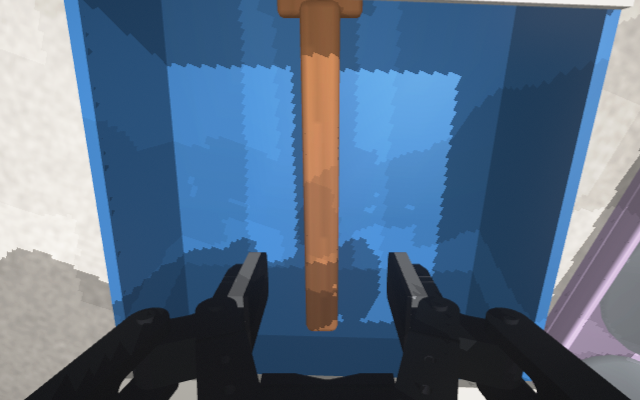

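The picture shows the handle (columns 303–340, end at row 328) lying between the fingers (centre column 328), so the descent is clear. I'll lower the last 23 mm and close gently.

Request:
play_rows:
  targets:
    - [-0.01,0,0.08,0]
    - [-0.02,0,0.15,0]
    - [-0.02,0,0.2,0]
    - [-0.02,0,0.23,0]
    - [-0.02,0,0.23,0]
    - [-0.02,0,0.23,0]

```text
clock: 4.22
eef_pos: [559.3, -177.5, 8.2]
eef_rot: [0.984, 0.177, -0.0, -0.0]
ft_force: [0.4, 0.4, 0.4]
gripper_width: 0.6
```

Request:
play_rows:
  targets:
    - [0,0,0,0]
    - [0,0,0,0]
    - [0,0,0,0]
    - [0,0,0,0]
    - [0,0,0,0]
    - [0,0,0,0]
    - [0,0,0,0]
    - [0,0,0,0]
    - [0,0,0,0]
    - [0,0,0,0]
  gripper: 1
  force: 30

```text
clock: 5.05
eef_pos: [559.7, -177.6, 8.6]
eef_rot: [0.984, 0.177, 0.0, 0.0]
ft_force: [-0.1, -0.2, 5.8]
gripper_width: 0.177
```

```bash
python3 - <<'E'
from h import *
rel([558.7,-176,8],20.6)
st=state(); s=snapshot("wrist"); cv2.imwrite("pics/w4.png",s["pixels"]); print(st["gripper_width"])
E
```

```text
tcp [ 559.7 -177.6    8.6] yaw 20.43 rel [-0.004 -0.018  0.006] turn -0.006 ft [-0.1 -0.2  5.8] t 5.05
0.17734414756272177
```

View pics/w4.png

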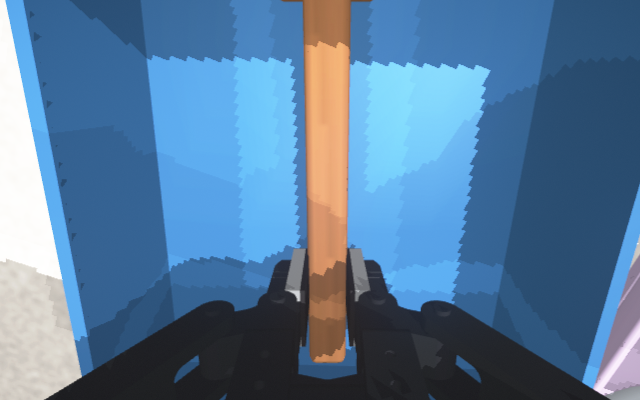

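Request:
play_rows:
  targets:
    - [0,0,-0.01,0]
    - [0,0,-0.01,0]
    - [0,-0.04,-0.01,0]
    - [0,-0.08,-0.01,0]
    - [0,-0.12,-0.01,0]
    - [0,-0.16,-0.01,0]
    - [0,-0.18,-0.01,0]
    - [0,-0.18,-0.01,0]
    - [0,-0.18,-0.01,0]

```text
clock: 5.85
eef_pos: [553.1, -160.4, 9.3]
eef_rot: [0.984, 0.177, 0.0, -0.0]
ft_force: [0.2, 0.3, -0.8]
gripper_width: 0.178
```

Request:
play_rows:
  targets:
    - [0,-0.01,0,0]
    - [0,-0.02,0,0]
    - [0,-0.03,0,0]
    - [0,-0.03,0,0]
    - [0,-0.03,0,0]

```text
clock: 6.27
eef_pos: [552.1, -157.8, 9.3]
eef_rot: [0.984, 0.177, 0.0, -0.0]
ft_force: [-0.9, 0.0, -1.0]
gripper_width: 0.177
```

```bash
python3 - <<'E'
from h import *
import time
f=[]
for i in range(3): 
    st=state(); f.append(st["ft_force"].round(1).tolist())
rel([558.7,-176,8],20.6); print(f)
E
```

```text
tcp [ 552.1 -157.8    9.3] yaw 20.43 rel [-0.001  0.194  0.013] turn -0.006 ft [-0.9  0.  -1. ] t 6.2667
[[-0.9, 0.0, -1.0], [-0.9, 0.0, -1.0], [-0.9, 0.0, -1.0]]
```

Slid 21 mm with no contact force so far. I'll continue in 2–3 mm steps.

Request:
play_rows:
  targets:
    - [0,-0.01,0,0]
    - [0,-0.02,0,0]
    - [0,-0.03,0,0]
    - [0,-0.03,0,0]

```text
clock: 6.6
eef_pos: [551.0, -154.7, 9.3]
eef_rot: [0.984, 0.177, -0.0, -0.0]
ft_force: [0.6, 0.4, -0.1]
gripper_width: 0.175
```

Request:
play_rows:
  targets:
    - [0,-0.01,0,0]
    - [0,-0.02,0,0]
    - [0,-0.02,0,0]
    - [0,-0.02,0,0]

```text
clock: 6.93
eef_pos: [550.3, -153.0, 9.3]
eef_rot: [0.984, 0.177, 0.0, -0.0]
ft_force: [-0.9, 0.2, -0.7]
gripper_width: 0.174
```

Request:
play_rows:
  targets:
    - [0,-0.01,0,0]
    - [0,-0.02,0,0]
    - [0,-0.02,0,0]
    - [0,-0.02,0,0]

```text
clock: 7.27
eef_pos: [549.6, -151.2, 9.3]
eef_rot: [0.984, 0.177, -0.0, -0.0]
ft_force: [-0.3, -0.9, -0.2]
gripper_width: 0.178
```

Request:
play_rows:
  targets:
    - [0,-0.01,0,0]
    - [0,-0.02,0,0]
    - [0,-0.02,0,0]
    - [0,-0.02,0,0]

```text
clock: 7.6
eef_pos: [548.9, -149.3, 9.3]
eef_rot: [0.984, 0.177, 0.0, -0.0]
ft_force: [-0.2, -0.5, -1.6]
gripper_width: 0.178
```

Request:
play_rows:
  targets:
    - [0,-0.01,0,0]
    - [0,-0.02,0,0]
    - [0,-0.02,0,0]
    - [0,-0.02,0,0]

```text
clock: 7.93
eef_pos: [548.2, -147.4, 9.3]
eef_rot: [0.984, 0.177, 0.0, -0.0]
ft_force: [0.2, -0.8, -1.3]
gripper_width: 0.175
```

```bash
python3 - <<'E'
from h import *
rel([558.7,-176,8],20.6)
st=state(); s=snapshot("wrist"); cv2.imwrite("pics/w5.png",s["pixels"]); print(st["gripper_width"],st["ft_force"]@np.array([-.349,.937,0]))
E
```

```text
tcp [ 548.2 -147.4    9.3] yaw 20.44 rel [-0.002  0.305  0.013] turn -0.005 ft [ 0.2 -0.8 -1.3] t 7.9333
0.17490861860996798 -0.8138299527424463
```

View pics/w5.png

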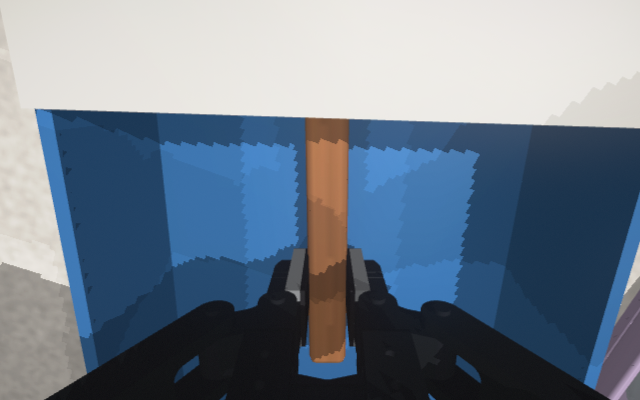

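No slip: the handle end is still at row 361 relative to the fingers.

Request:
play_rows:
  targets:
    - [0,-0.01,0,0]
    - [0,-0.02,0,0]
    - [0,-0.02,0,0]
    - [0,-0.02,0,0]

```text
clock: 8.32
eef_pos: [547.5, -145.5, 9.3]
eef_rot: [0.984, 0.177, 0.0, -0.0]
ft_force: [0.5, 0.1, -0.3]
gripper_width: 0.177
```

Request:
play_rows:
  targets:
    - [0,-0.01,0,0]
    - [0,-0.02,0,0]
    - [0,-0.02,0,0]
    - [0,-0.02,0,0]

```text
clock: 8.65
eef_pos: [546.9, -144.0, 9.4]
eef_rot: [0.984, 0.177, 0.0, 0.0]
ft_force: [0.1, -1.6, -0.7]
gripper_width: 0.175
```

Request:
play_rows:
  targets:
    - [0,-0.01,0,0]
    - [0,-0.01,0,0]
    - [0,-0.01,0,0]

```text
clock: 8.9
eef_pos: [546.6, -143.1, 9.3]
eef_rot: [0.984, 0.177, 0.0, 0.0]
ft_force: [0.3, -1.8, -1.3]
gripper_width: 0.176
```

Request:
play_rows:
  targets:
    - [0,-0.01,0,0]
    - [0,-0.01,0,0]
    - [0,-0.01,0,0]

```text
clock: 9.15
eef_pos: [546.2, -142.1, 9.4]
eef_rot: [0.984, 0.177, 0.0, 0.0]
ft_force: [1.2, -2.8, -0.1]
gripper_width: 0.176
```

Contact: the push-back is about 3 N and growing by roughly 1 N per mm. I'll press 2 mm more.

Request:
play_rows:
  targets:
    - [0,-0.01,0,0]
    - [0,-0.02,0,0]
    - [0,-0.02,0,0]
    - [0,-0.02,0,0]
    - [0,-0.02,0,0]

```text
clock: 9.57
eef_pos: [545.5, -140.3, 9.4]
eef_rot: [0.984, 0.177, 0.0, 0.0]
ft_force: [1.8, -4.4, -0.5]
gripper_width: 0.177
```

```bash
python3 - <<'E'
from h import *
ax=np.array([-.349,.937,0])
f=[]
for i in range(3):
    s=snapshot("wrist"); st=state(); f.append(round(float(st["ft_force"]@ax),2))
print(f); cv2.imwrite("pics/w6.png",s["pixels"]); rel([558.7,-176,8],20.6)
E
```

```text
[-4.16, -5.56, -5.48]
tcp [ 545.5 -140.2    9.3] yaw 20.42 rel [-0.001  0.381  0.013] turn -0.006 ft [ 1.9 -5.1 -0.3] t 9.7167
```

View pics/w6.png

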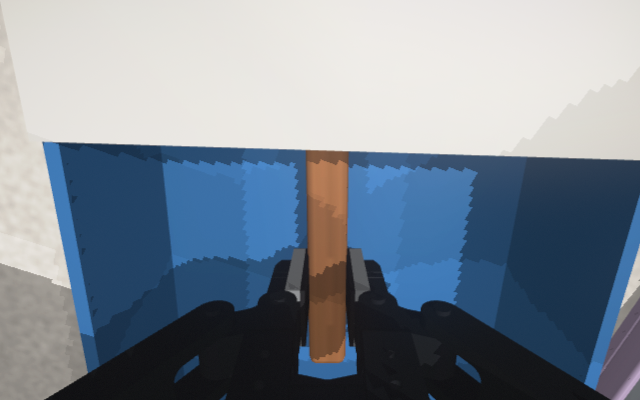

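The stop is pressed by about 5 mm at about 5 N, which is in the 2–8 mm band, and the handle end is clear of the lip. Next I'll back off 3 mm, relax the grip to 20 N so the stirrer can pivot, and lift in stages.

Request:
play_rows:
  targets:
    - [0,0.02,0,0]
    - [0,0.03,0,0]
    - [0,0.03,-0.05,0]
    - [0,0.03,-0.1,0]
    - [0,0.03,-0.15,0]
    - [0,0.03,-0.2,0]
    - [0,0.03,-0.25,0]
    - [0,0.03,-0.3,0]
    - [0,0.03,-0.35,0]
    - [0,0.03,-0.35,0]
  force: 20

```text
clock: 10.55
eef_pos: [547.0, -142.8, 45.4]
eef_rot: [0.984, 0.177, 0.001, 0.0]
ft_force: [0.2, -2.5, -0.8]
gripper_width: 0.177
```

```bash
python3 - <<'E'
from h import *
for n in ("wrist","side"):
    s=snapshot(n); im=s["pixels"]
    if n=="side": im=cv2.resize(im[120:290,240:430],None,fx=3,fy=3,interpolation=cv2.INTER_CUBIC)
    cv2.imwrite(f"pics/{n}7.png",im)
rel([558.7,-176,8],20.6); print(state()["gripper_width"],state()["wrist_torque"])
E
```

```text
tcp [ 546.6 -142.6   44.5] yaw 20.44 rel [-0.004  0.355  0.365] turn -0.005 ft [ 0.4 -2.4 -0.9] t 10.65
0.17460419787284434 [-0.45016002 -0.09302014 -0.0542345 ]
```

View pics/wrist7.png

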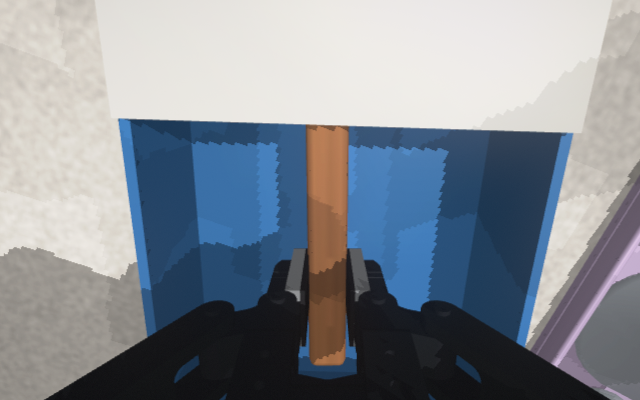

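View pics/side7.png

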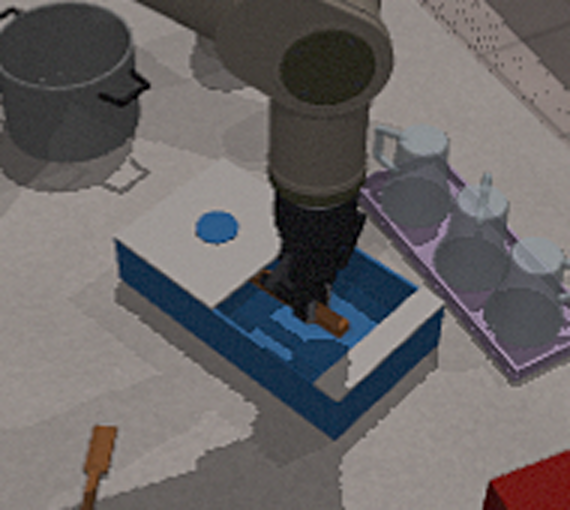

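```bash
cat >> h.py <<'E'
def tilt(name=None,w=(315,340),rows=(100,365)):
    st=state(); s=snapshot("wrist"); T=wristT(st,s); P=cloud(s,T); M=R.from_quat(st["eef_rot"]).as_matrix()
    Q=(P-st["eef_pos"])@M
    hsv=cv2.cvtColor(s["pixels"],cv2.COLOR_BGR2HSV); v,u=np.mgrid[:400,:640]
    m=(s["depth"]>0)&(hsv[...,0]<20)&(hsv[...,1]>90)&(u>=w[0])&(u<=w[1])&(v>rows[0])&(v<=rows[1])
    q=Q[m]; 
    f=np.polyfit(q[:,1],q[:,2],1); r=q[:,2]-np.polyval(f,q[:,1]); g=abs(r)<4; f=np.polyfit(q[g,1],q[g,2],1)
    a=np.degrees(np.arctan(-f[0]))
    # f: tool z of top surface vs tool y ; handle at +y ; tilt>0 = handle up
    print("tilt",round(a,1),"tool-z top surf at y=0",f[1].round(1),"y range",q[g,1].min().round(1),q[g,1].max().round(1),"n",g.sum())
    if name: cv2.imwrite(f"pics/{name}.png",s["pixels"])
    return st,s,a,f
E
python3 -c "
from h import *
tilt()"
```

```text
tilt 1.8 tool-z top surf at y=0 -13.1 y range -62.8 39.5 n 6158
```

Request:
play_rows:
  targets:
    - [0,0.01,-0.04,0]
    - [0,0.02,-0.08,0]
    - [0,0.03,-0.11,0]
    - [0,0.03,-0.14,0]
    - [0,0.03,-0.17,0]
    - [0,0.03,-0.17,0]

```text
clock: 11.2
eef_pos: [547.6, -145.5, 61.7]
eef_rot: [0.984, 0.177, 0.0, -0.0]
ft_force: [-0.7, -0.0, -2.9]
gripper_width: 0.175
```

```bash
python3 -c "
from h import *
rel([558.7,-176,8],20.6);tilt('w8')"
```

```text
tcp [ 547.6 -145.5   61.7] yaw 20.44 rel [-0.002  0.325  0.537] turn -0.005 ft [-0.7 -0.  -2.9] t 11.2
tilt 10.7 tool-z top surf at y=0 -12.8 y range -66.6 35.1 n 6512
```

View pics/w8.png

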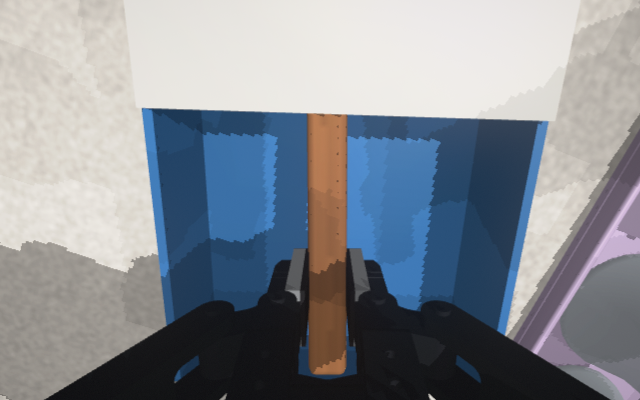

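It pivots as planned, now 10.7° with the handle up, and it stays seated in the pads (top of the handle 12.8 mm above the fingertips). I'll keep lifting, with a slight draw toward the lip.

Request:
play_rows:
  targets:
    - [0,0.02,-0.05,0]
    - [0,0.05,-0.1,0]
    - [0,0.08,-0.14,0]
    - [0,0.11,-0.18,0]
    - [0,0.14,-0.2,0]
    - [0,0.14,-0.2,0]

```text
clock: 11.75
eef_pos: [553.0, -160.0, 82.1]
eef_rot: [0.984, 0.177, 0.001, 0.0]
ft_force: [1.0, -1.4, -2.3]
gripper_width: 0.177
```

```bash
python3 -c "
from h import *
rel([558.7,-176,8],20.6);tilt('w9')"
```

```text
tcp [ 553.  -160.    82.1] yaw 20.37 rel [-0.003  0.169  0.741] turn -0.008 ft [ 1.  -1.4 -2.3] t 11.75
tilt 21.4 tool-z top surf at y=0 -12.3 y range -71.1 31.1 n 6859
```

View pics/w9.png

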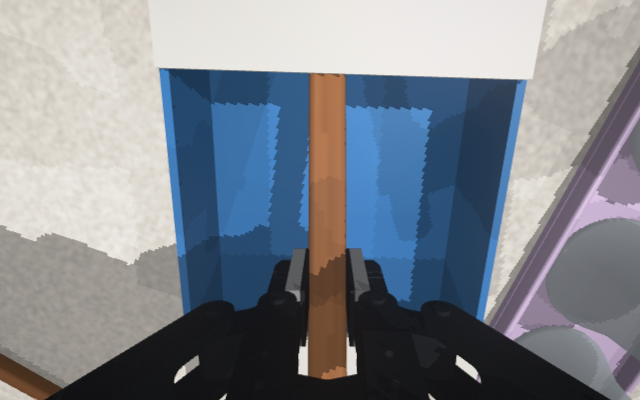

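Request:
play_rows:
  targets:
    - [0,0.05,-0.01,0]
    - [0,0.15,-0.05,0]
    - [0,0.25,-0.09,0]
    - [0,0.35,-0.13,0]
    - [0,0.45,-0.17,0]
    - [0,0.55,-0.21,0]
    - [0,0.65,-0.25,0]
    - [0,0.75,-0.29,0]
    - [0,0.8,-0.31,0]
    - [0,0.8,-0.31,0]
  force: 40

```text
clock: 12.63
eef_pos: [580.6, -235.5, 112.8]
eef_rot: [0.984, 0.177, 0.0, 0.001]
ft_force: [-0.5, 0.3, -0.9]
gripper_width: 0.172
```

```bash
python3 -c "
from h import *
rel([558.7,-176,8],20.6);tilt('w10')"
```

```text
tcp [ 580.6 -235.5  112.8] yaw 20.34 rel [ 1.000e-03 -6.360e-01  1.048e+00] turn -0.009 ft [-0.5  0.3 -0.9] t 12.6333
tilt 21.0 tool-z top surf at y=0 -12.1 y range -71.1 31.3 n 6867
```

View pics/w10.png

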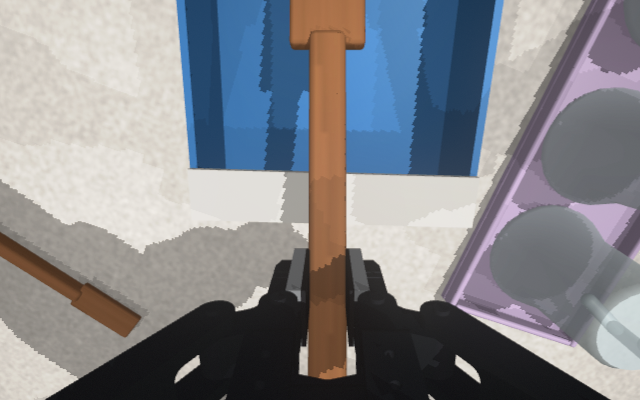

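Request:
play_rows:
  targets:
    - [0,0.1,-0.04,0]
    - [0,0.2,-0.08,0]
    - [0,0.3,-0.12,0]
    - [0,0.38,-0.16,0]
    - [0,0.38,-0.3,0]
    - [0,0.38,-0.5,0]
    - [0,0.38,-0.7,0]
    - [0,0.38,-0.9,0]
    - [0,0.38,-1,0]
    - [0,0.38,-1,0]
    - [0,0.38,-1,0]

```text
clock: 13.6
eef_pos: [593.7, -269.3, 212.4]
eef_rot: [0.984, 0.177, 0.0, -0.0]
ft_force: [-0.6, 0.9, -2.1]
gripper_width: 0.174
```

```bash
python3 - <<'E'
from h import *
rel([558.7,-176,8],20.6);tilt('w11')
s=snapshot("side"); cv2.imwrite("pics/s11.png",s["pixels"])
E
```

```text
tcp [ 593.7 -269.3  212.4] yaw 20.43 rel [-0.004 -0.997  2.044] turn -0.006 ft [-0.6  0.9 -2.1] t 13.6
tilt 21.0 tool-z top surf at y=0 -12.1 y range -71.1 31.2 n 6858
```

View pics/w11.png

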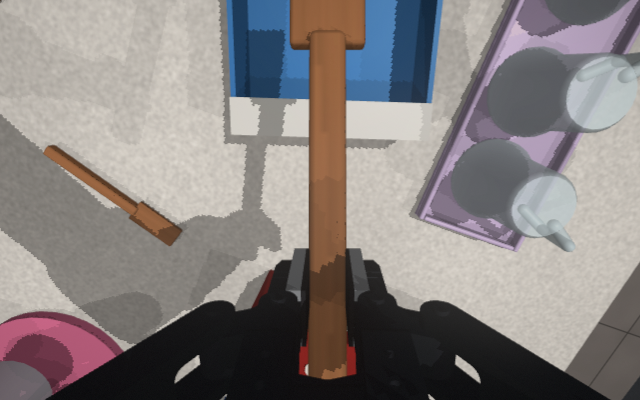

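View pics/s11.png

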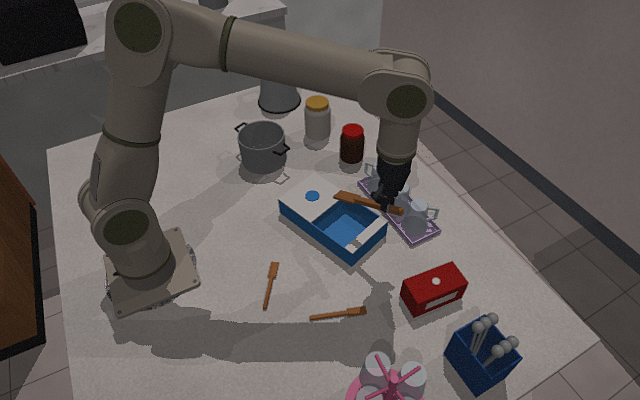

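The whole stirrer is out, with both ends well above the covers. Now I'll locate the pot.

```bash
python3 - <<'E'
from h import *
C={}
for n in ("top","side"):
    s=pickle.load(open(n+"0.pkl","rb")); P=cloud(s); ok=s["depth"]>0
    m=ok&(P[...,0]>330)&(P[...,0]<620)&(P[...,1]>130)&(P[...,1]<430)&(abs(P[...,2]-110)<4)
    q=P[m][:,:2]
    c=np.median(q,0)
    for _ in range(10):
        d=np.linalg.norm(q-c,axis=1); g=(abs(d-78)<8) if _>3 else d<95
        A=np.c_[2*q[g],np.ones(g.sum())]; b=(q[g]**2).sum(1); x=np.linalg.lstsq(A,b,rcond=None)[0]; c=x[:2]; r=np.sqrt(x[2]+c@c)
    print(n,m.sum(),g.sum(),c,r)
    ang=np.degrees(np.arctan2(*(q[d>95]-c).T[::-1])) ; print("handle angles",np.histogram(ang,bins=12,range=(-180,180)))
for k in range(1):
    s=pickle.load(open("top0.pkl","rb"))
    print(plane(s,[[207,229]],110))
E
```

```text
top 194 194 [463.93813679 283.77329774] 77.63048975075253
handle angles (array([0, 0, 0, 0, 0, 0, 0, 0, 0, 0, 0, 0]), array([-180., -150., -120.,  -90.,  -60.,  -30.,    0.,   30.,   60.,
         90.,  120.,  150.,  180.]))
side 184 184 [467.64772714 284.14621325] 76.91695627224043
handle angles (array([0, 0, 0, 0, 0, 0, 0, 0, 0, 0, 0, 0]), array([-180., -150., -120.,  -90.,  -60.,  -30.,    0.,   30.,   60.,
         90.,  120.,  150.,  180.]))
[[458.53298442 274.26153082 110.        ]]
```

Request:
play_rows:
  targets:
    - [0.02,-0.1,0,0]
    - [0.05,-0.3,0,0]
    - [0.1,-0.5,0,0]
    - [0.13,-0.75,0,0]
    - [0.18,-1,0,0]

```text
clock: 14.12
eef_pos: [574.5, -167.9, 211.2]
eef_rot: [0.984, 0.177, -0.001, -0.0]
ft_force: [0.8, -0.1, -0.6]
gripper_width: 0.173
```

Request:
play_rows:
  targets:
    - [0.05,-0.25,0,0]
    - [0.1,-0.5,0,0]
    - [0.14,-0.75,0,0]
    - [0.18,-1,0,0]

```text
clock: 14.45
eef_pos: [556.5, -67.3, 211.4]
eef_rot: [0.984, 0.178, -0.001, -0.0]
ft_force: [0.0, -0.5, -0.7]
gripper_width: 0.174
```

Request:
play_rows:
  targets:
    - [0.05,-0.25,0,0]
    - [0.1,-0.5,0,0]
    - [0.14,-0.75,0,0]
    - [0.18,-0.9,0,0]
    - [0.18,-1,0,0]
    - [0.18,-1,0,0]

```text
clock: 14.95
eef_pos: [538.5, 33.3, 211.6]
eef_rot: [0.984, 0.179, -0.001, -0.0]
ft_force: [0.5, -0.6, -1.2]
gripper_width: 0.169
```

```bash
python3 -c "
from h import *
rel([524,127,212.4],20.4);tilt('w12')"
```

```text
tcp [538.5  33.3 211.6] yaw 20.65 rel [ 0.195 -0.928 -0.007] turn 0.008 ft [ 0.5 -0.6 -1.2] t 14.95
tilt 21.0 tool-z top surf at y=0 -12.2 y range -71.1 31.3 n 6858
```

Request:
play_rows:
  targets:
    - [0.05,-0.25,0,0]
    - [0.1,-0.5,0,0]
    - [0.15,-0.7,0,0]
    - [0.18,-0.85,0,0]
    - [0.2,-0.93,0,0]
    - [0.2,-0.93,0,0]
    - [0.2,-0.93,0,0]
    - [0.2,-0.93,0,0]
    - [0.2,-0.93,0,0]
    - [0.2,-0.93,0,0]

```text
clock: 15.83
eef_pos: [526.0, 123.6, 212.4]
eef_rot: [0.984, 0.176, 0.0, 0.0]
ft_force: [-0.2, 0.3, -1.5]
gripper_width: 0.169
```

```bash
python3 - <<'E'
from h import *
rel([524,127,212.4],20.4);tilt('w13')
for n in ("side","top"):
    s=snapshot(n); pickle.dump(s,open(n+"13.pkl","wb")); x,y,w,h=(200,80,200,150) if n=="side" else (140,140,240,180)
    cv2.imwrite(f"pics/{n}13.png",cv2.resize(s["pixels"][y:y+h,x:x+w],None,fx=3,fy=3,interpolation=cv2.INTER_CUBIC))
    P=cloud(s); hsv=cv2.cvtColor(s["pixels"],cv2.COLOR_BGR2HSV)
    m=(s["depth"]>0)&(hsv[...,0]<20)&(hsv[...,1]>70)&(P[...,2]>125)&(P[...,0]>380)&(P[...,0]<600)&(P[...,1]>50)&(P[...,1]<360)
    if m.sum():
        q=P[m]; i=np.argsort(q[:,1]); print(n,m.sum(),"blade end",q[i[-15:]].mean(0),"other",q[i[:15]].mean(0))
E
```

```text
tcp [526.  123.6 212.4] yaw 20.33 rel [-0.007 -0.039 -0.   ] turn -0.002 ft [-0.2  0.3 -1.5] t 15.8333
tilt 21.0 tool-z top surf at y=0 -12.2 y range -71.1 31.2 n 6862
side 316 blade end [476.18927043 270.63171344 160.12810858] other [517.99912588  71.08155741 557.92477911]
top 86 blade end [473.29909682 276.59963684 155.44617429] other [539.15297511  85.34633292 281.58551286]
```

View pics/side13.png

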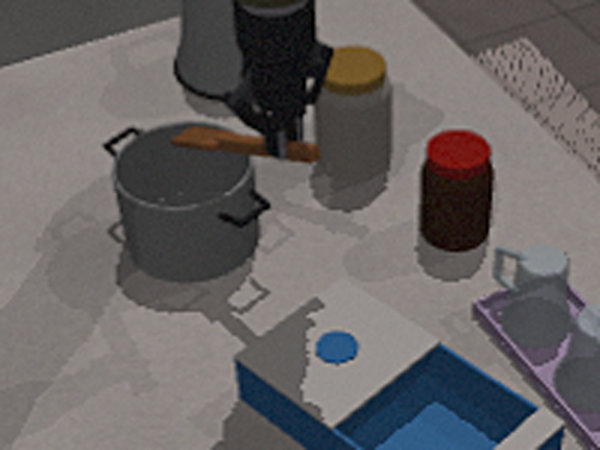

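View pics/top13.png

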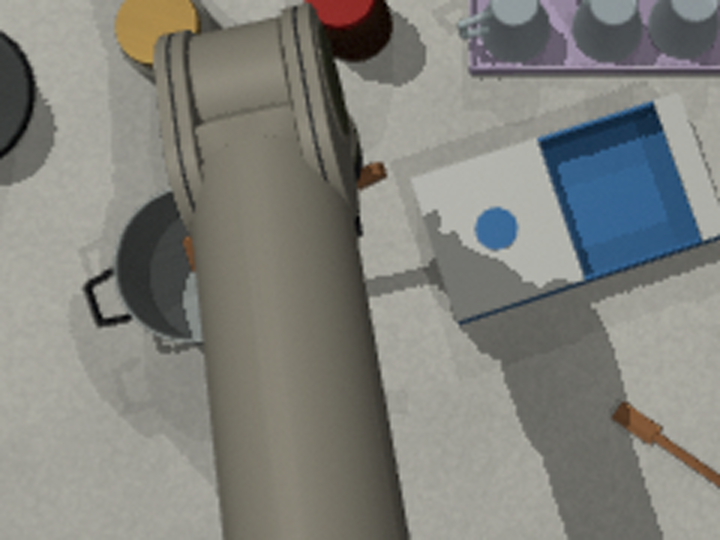

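View pics/w13.png

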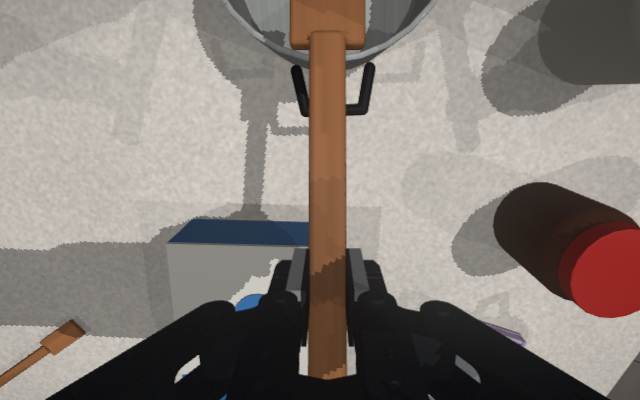

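The blade end is measured at (473–476, 271–277), z ≈ 155. That is about 10–17 mm from the pot axis at (465, 284) and about 45 mm above the rim. The handle end is at about 230 mm, and nothing is touching. I'm handing in.

```bash
python3 -c "
from h import *
st=state(); print(abs(st['qvel']).max(),st['gripper_width'],st['clock']); print(hand_in())"
```

```text
0.003594612170425921 0.17568628522106022 15.9833
the job is handed in; nothing more can be done
None
```

I handed the job in at 16.0 s with the stirrer held still in the gripper, its blade tip above the open mouth of the pot. No verdict is reported at hand-in, so this rests on my own measurements.

**What I did:** I gripped the handle and slid the stirrer about 40 mm back until the stop pushed back with about 5 N, a press of about 5 mm. I then eased off 3 mm and lifted. The handle pivoted up about 21° against the edge of the deep cover, and I drew the stirrer out and carried it over the pot.

**Last checks:**
- **Blade tip:** about 10–17 mm from the pot's axis and about 40–45 mm above the rim.
- **Handle end:** worked out at about 230 mm above the table; I did not measure it directly.
- **Grip:** the gripper stood open about 15 mm on the 16 mm handle at 40 N, with the arm nearly still (joint speeds under 0.004 rad/s).
- **Clearance:** nothing was touching the pot or caddy in the side view, and the mugs, jars and carton looked undisturbed.

**Disagreements:** the top and wrist cameras differed by about 4–5 mm across the caddy, so I centred the grip by the wrist camera. The two fits of the pot's centre differed by about 4 mm. I judged the stop press only from force, which carried about 1 N of noise.

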